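# Get the wax tin out from behind the finishing bottles

### The job

In the finishing caddy a flat wax tin is hemmed in by a jar, a bottle and a rectangular can. Stand all three on the plywood side board first, then fetch the tin and set it in the middle of the round cork mat, and only then put the jar, the bottle and the can each back on the very spot where it stood. Keep all four upright throughout, and leave the tumbler, the glasses case and the brush alone.

Things in the scene. Friction and masses are not known exactly. Their poses are not given: they have to be found in the camera images.
- caddy: Finishing caddy: fixed dark wooden tray, 170 (x) by 240 (y) mm, floor 6 mm thick, rim 6 mm wide, 22 mm high. Origin: centre of its underside; z up. Flush round cork pads (72 mm) mark three spots at (-37, 0), (30, 67), (30, -67) mm in its frame; jar, bottle and can start on them to within 2 mm, in shuffled order; the tin starts at about (30, 0) between them.
- side_board: Side board for setting things aside: bare fixed plywood board 260 (x) by 130 (y) mm, 12 mm thick. Origin: centre of its underside; x along its length, z up.
- mat: Round cork mat, fixed, 90 mm across, 4 mm thick. Origin: centre of its underside.
- jar: Wide white jar with a steel lid: round, 60 mm across, 115 mm tall; the lid is the top 27 mm, 62 mm across. About 0.35 kg. Origin: centre of its underside, z up its axis.
- bottle: Amber bottle: round, body 52 mm across up to 66 mm high, shoulder narrowing up to 80 mm, then a straight black cap 28 mm across from 84 to 125 mm (its top). About 0.25 kg. Origin: centre of its underside, z up its axis.
- can: Rectangular metal can: 56 (its x) by 40 (its y) mm, body 108 mm tall, plus a small black cap 22 mm across and 10 mm high on top, 12 mm off centre along its +x. About 0.30 kg. Origin: centre of its underside, z up.
- tin: Flat round wax tin, 28 mm tall: base 54 mm across, bare metal lid (top 12 mm) 56 mm across. About 0.12 kg. Origin: centre of its underside, z up its axis.
- tumbler: Bystander: green drinking tumbler, round, 82 mm across, 132 mm tall. Origin: centre of its underside. Loose; not to be disturbed.
- glasses_case: Bystander: black glasses case, 65 (x) by 160 (y) by 45 mm high. Origin: centre of its underside. Loose; not to be disturbed.
- brush: Bystander: flat paint brush lying along its own x axis, about 200 mm long and under 30 mm high, bristles to +x, origin near its middle. Loose; not to be disturbed.
Mind the look-alikes: they are no part of the job. Several things have the shape of the tin; the one meant has the colours described above.

How it is judged:
By the outcome, as a careful person would: the job done as asked, in the order asked, and still so for the second after the job is handed in, with the robot touching nothing.
It also fails if it takes over 152 s, if anything falls off the work surface, if the arm or the gripper's body presses on something with over 40 N, if the wrist force passes 120 N, or if a joint passes its speed limit or range.

### The arm

A 6-joint arm with a two-finger parallel gripper is mounted at the origin on the work surface. World frame = base frame: x ahead of the robot, y to its left, z up, the work surface at z = 0. Lengths are in mm, angles in rad, forces in N, time in s.
With the tool pointing down it reaches from about 425 to 925 mm from the base axis. Payload 12.5 kg.
Tool frame: the origin (TCP) lies between the finger pads; the fingertips stand 14 mm ahead of it and the grasp point (between the pads) lies 5 mm behind it; z points along the fingers, y is the line along which they close (so a half turn about z gives the same grasp; the last joint's range is limited). The gripper opens to 85 mm and grips with 20 to 120 N. Pads are 22 mm wide; open, the fingers measure 114 mm over their backs; the gripper's body (76 mm by 85 mm) begins 54 mm behind the grasp point. The pads swing forward as they close: fully open they stand 13 mm farther back than shut.
Start: joints at [1.048, 0.491, 1.559, -0, 1.092, -0.106], TCP at [253.007, 571.516, 245.327] pointing down, gripper open.
Joint ranges: [-3.1, 3.1], [-0.84, 2.19], [0.05, 2.79], [-1.13, 4.28], [0.06, 2.93], [-2.69, 2.69]. Speed limits (rad/s): [2.22, 2.22, 2.79, 3.14, 3.14, 3.14].

### API

Orientations are given as [roll, pitch, yaw] about the fixed x, y, z axes, in that order (R = Rz(yaw) Ry(pitch) Rx(roll)).
In Python, from rig import env gives the robot as it stands. The module is installed in compiled form; this text tells all that it offers.
- The arm moves only by the shell command python3 -m crank 'ROWS' [FORCE]. ROWS is JSON, a list of rows, each a list of 3 entries, a list of its own where there are three numbers: the shift along the tool's x, y, z normalised to -1 to 1, where 1 is 2.5 cm, then the turn, a rotation vector about the tool's x, y, z normalised to -1 to 1, where 1 is 6 degrees, then the finger opening in mm, from 0 to 85.4. A call has 1 to 20 rows; each row shifts and turns the commanded pose from where the row before left it, along the tool's axes as they then stand; what a row does not reach is not made up. A row lasts 1/10 s, in which the tool goes at most 50 mm and 8.59 degrees, less where a joint would pass 70% of its speed; a pose out of reach is approached as far as the arm can. A call with a number of a shift or a turn outside -1 to 1 is refused whole. A call with a gripper value outside its range is refused whole. The fingers move at their own pace and stop on an object; FORCE is the grip in N (left out, the last holds). Time passes only in rows, so rows that do not move let the fingers close. It gives the time, the measured TCP pose, the force, the opening and the grip force at its end, in the units of the state.
- env.observe(): the state, without advancing time (a new reading comes with each control period).
- env.camera(name): name is "scene" or "side" or "wrist"; returns a dict with "image" (480x640x3 uint8, blue, green, red), "fx", "fy", "cx", "cy" (pixels), "T" (4x4, takes a point from camera to world coordinates). Camera axes: x right, y down, z forward; pixel columns grow to the right and rows downward; lengths in mm; the calibration is good to about 2 mm. A picture is of the moment at which its call begins. There is no depth.
- env.hand_in(): hands the job in; it is judged then, once.
The state is a dict: "t": time; "joints": joint angles; "joint_velocities": joint speeds; "joint_efforts": joint torques, N m; "ee_pos": TCP position; "tool_rot": TCP orientation; "force": force on the tool from outside, world axes, zero at the start; "ft_torque": the same for the moment, N m; "grip_width": finger opening in mm; "finger_force": force on a finger pad.
Only numpy, scipy, OpenCV 4.12 (cv2) and the standard library are available. Lean on these libraries where they do the work, as an engineer would, in place of code of your own. Each camera call takes 0.05 s, during which the arm holds its last target. There are 200 camera calls.

## Working session

There is one attempt and no reset: what is moved stays moved. The work goes in short steps, Python scripts to look and compute and a shell command to move; the robot and the scene stay as the last step left them, time stands still between calls to the robot, and variables do not carry over. Pictures are saved under pics/ and viewed, at most 16 in all, crops included, and the job is handed in when it is done.

```bash
mkdir -p pics; cat > h.py <<'E'
import numpy as np, cv2
from rig import env
def snap(n,f):
    c=env.camera(n); cv2.imwrite(f,c["image"]); np.savez(f[:-4]+".npz",**{k:c[k] for k in("fx","fy","cx","cy","T")}); return c
def px2w(c,u,v,z):
    T=np.array(c["T"]); d=T[:3,:3]@np.array([(u-c["cx"])/c["fx"],(v-c["cy"])/c["fy"],1]); o=T[:3,3]
    return (o+d*(z-o[2])/d[2])
def w2px(c,p):
    T=np.array(c["T"]); q=T[:3,:3].T@(np.array(p)-T[:3,3]); return np.array([c["fx"]*q[0]/q[2]+c["cx"],c["fy"]*q[1]/q[2]+c["cy"]])
E
python3 - <<'E'
from h import *
for n in("scene","side","wrist"):
    c=snap(n,f"pics/{n}0.png"); print(n,np.round(np.array(c["T"]),3).tolist(),c["fx"],c["cx"],c["cy"])
print(env.observe())
E
```

```text
scene [[0.185, 0.528, -0.829, 1837.406], [0.983, -0.11, 0.149, -153.11], [-0.012, -0.842, -0.54, 834.797], [0.0, 0.0, 0.0, 1.0]] 621.9773525556649 322.04632279070046 241.14800568476457
side [[-0.993, -0.076, 0.093, 484.199], [-0.119, 0.507, -0.853, 1087.134], [0.017, -0.858, -0.513, 663.897], [0.0, 0.0, 0.0, 1.0]] 550.1800475986497 310.6561338353737 235.71925473186383
wrist [[0.405, 0.866, 0.292, 177.254], [0.914, -0.384, -0.13, 604.391], [-0.001, 0.32, -0.948, 373.146], [0.0, 0.0, 0.0, 1.0]] 362.2471982774161 320.31954952025814 243.37544562404364
{'t': 0.15, 'joints': array([ 1.04839587e+00,  4.91432019e-01,  1.55933678e+00, -1.67809419e-05,
        1.09169722e+00, -1.05598315e-01]), 'joint_velocities': array([ 0.00013851, -0.00099101, -0.00173895, -0.00017087, -0.00133948,
        0.00109579]), 'joint_efforts': array([ 1.68984385e-03, -6.18704939e+01, -2.61693549e+01, -6.72283954e-05,
        3.21806670e-03, -3.75226378e-06]), 'ee_pos': array([252.92368454, 571.35855108, 244.84577763]), 'tool_rot': array([-3.14072259e+00, -7.72522897e-05,  2.72479822e+00]), 'force': array([-0.42122188,  0.66654737,  0.95718762]), 'ft_torque': array([0.02431893, 0.0043263 , 0.02704707]), 'finger_force': 0.0, 'grip_width': 85.53887228658313}
```

View pics/scene0.png

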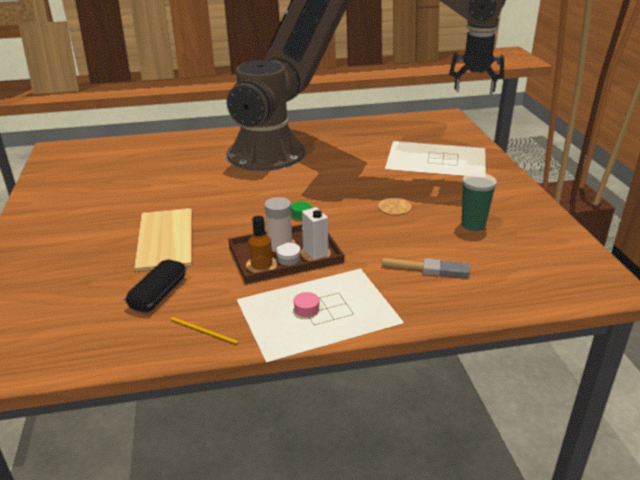

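View pics/side0.png

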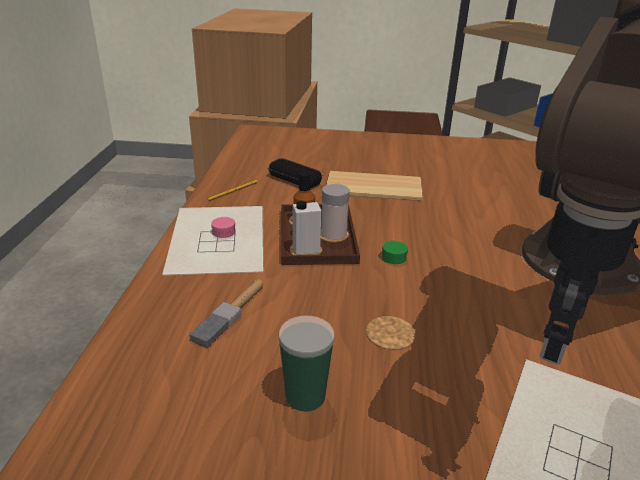

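The scene shows three tin-shaped things: bare metal at (288,253) in the caddy, pink at (306,304) on the sheet, and green at (301,211) behind the caddy. The one in the caddy fits, with its bare metal lid and its place between the jar (278,225), the bottle (260,245) and the can (315,235). The side board is at (165,238), the mat at (395,206), the case at (157,285), the tumbler at (477,203) and the brush at (425,267).

```bash
python3 - <<'E'
from h import *
im=cv2.imread("pics/scene0.png"); cv2.imwrite("pics/crop0.png",cv2.resize(im[190:285,220:350],None,fx=6,fy=6,interpolation=cv2.INTER_CUBIC)[:570,:780])
c=np.load("pics/scene0.npz"); s=np.load("pics/side0.npz")
for n,u,v,z in [("bd",137,265,12),("bd",191,263,12),("bd",192,210,12),("bd",142,213,12),("mat",395,206.5,4),("tin",288,249,34),("jarlid",278,204,121),("bottlecap",259,221,131),("can",315,214,114),("cad",237,277,22),("cad",343,253,22),("cad",325,216,22),("cad",229,237,22),("tumbler",479,183,132),("green",301,207,28),("pink",306,299,28),("case",157,275,45),("br",385,264,10),("br",468,269,10)]: print(n,np.round(px2w(c,u,v,z)[:2]))
for n,u,v,z in [("mat",391,332,4),("jar",335,190,121),("tumbler",306,336,132),("bd",328,184,12),("bd",421,194,12),("green",395,247,28),("case",295,170,45)]: print("side",n,np.round(px2w(s,u,v,z)[:2]))
E
```

```text
bd [ 587. -366.]
bd [ 604. -242.]
bd [ 351. -237.]
bd [ 340. -368.]
mat [431. 302.]
tin [625. -16.]
jarlid [561. -27.]
bottlecap [647. -80.]
can [613.  52.]
cad [ 696. -141.]
cad [650. 111.]
cad [473. 102.]
cad [ 524. -148.]
tumbler [578. 464.]
green [424.  47.]
pink [813.  -4.]
case [ 686. -312.]
br [697. 200.]
br [755. 380.]
side mat [419. 306.]
side jar [552. -23.]
side tumbler [554. 483.]
side bd [ 588. -280.]
side bd [ 337. -257.]
side green [411.  49.]
side case [ 680. -285.]
```

View pics/crop0.png

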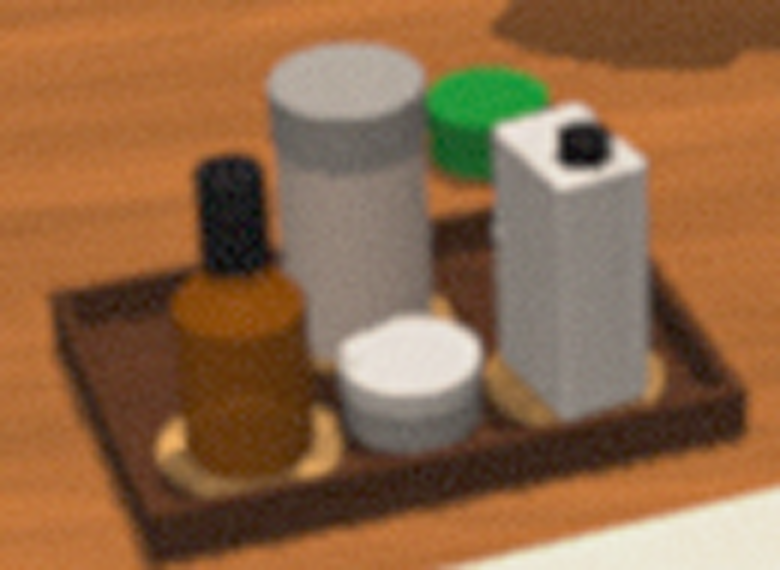

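The crop confirms the bare metal tin at crop (410,380), between the amber bottle, the jar and the white can. The green and pink ones don't match the description. Next I'll bring the wrist camera over the caddy.

```bash
cat >> h.py <<'E'
from scipy.spatial.transform import Rotation as Ro
def plan(p,yaw=None):
    "remaining shift (units of 25 mm, current tool axes, so turn first) and turn (units of 6 deg)"
    o=env.observe(); R=Ro.from_euler("xyz",o["tool_rot"]); 
    d=R.inv().apply(np.array(p)-o["ee_pos"])/25
    t=np.zeros(3) if yaw is None else (R.inv()*Ro.from_euler("xyz",[np.pi,0,yaw])).as_rotvec(degrees=True)/6
    print("at",np.round(o["ee_pos"],1),"rot",np.round(o["tool_rot"],3),"shift",np.round(d,2),"turn",np.round(t,2),"w",round(o["grip_width"],1),"t",round(o["t"],1))
E
python3 -m crank '[[[0,0,-0.6],[0,0,-0.95],85],[[0,0,-0.6],[0,0,-0.95],85],[[0,0,-0.6],[0,0,-0.95],85],[[0,0,-0.6],[0,0,-0.95],85],[[0,0,-0.6],[0,0,-0.95],85],[[0,0,-0.6],[0,0,-0.95],85]]'
python3 -c "
from h import *
plan([630,-10,330],-2.96)"
```

```text
t: 0.75
ee_pos: [252.9, 571.4, 335.7]
tool_rot: [-3.141, -0.0, -2.957]
force: [-0.0, -0.4, -0.4]
grip_width: 85.1
finger_force: 0.0
at [252.9 571.4 335.7] rot [-3.141 -0.    -2.957] shift [-10.57 -25.62   0.23] turn [-0.   -0.    0.02] w 85.1 t 0.8
```

```bash
python3 -m crank '[[[-0.4,-0.98,0],[0,0,0],85],[[-0.4,-0.98,0],[0,0,0],85],[[-0.4,-0.98,0],[0,0,0],85],[[-0.4,-0.98,0],[0,0,0],85],[[-0.4,-0.98,0],[0,0,0],85],[[-0.4,-0.98,0],[0,0,0],85],[[-0.4,-0.98,0],[0,0,0],85],[[-0.4,-0.98,0],[0,0,0],85],[[-0.4,-0.98,0],[0,0,0],85],[[-0.4,-0.98,0],[0,0,0],85],[[-0.4,-0.98,0],[0,0,0],85],[[-0.4,-0.98,0],[0,0,0],85],[[-0.4,-0.98,0],[0,0,0],85],[[-0.4,-0.98,0],[0,0,0],85],[[-0.4,-0.98,0],[0,0,0],85],[[-0.4,-0.98,0],[0,0,0],85],[[-0.4,-0.98,0],[0,0,0],85],[[-0.4,-0.98,0],[0,0,0],85],[[-0.4,-0.98,0],[0,0,0],85],[[-0.4,-0.98,0],[0,0,0],85]]'
python3 -m crank '[[[-0.4,-0.98,0],[0,0,0],85],[[-0.4,-0.98,0],[0,0,0],85],[[-0.4,-0.98,0],[0,0,0],85],[[-0.4,-0.98,0],[0,0,0],85],[[-0.4,-0.98,0],[0,0,0],85],[[-0.4,-0.98,0],[0,0,0],85],[[0,0,0],[0,0,0],85],[[0,0,0],[0,0,0],85]]'
python3 -c "
from h import *
c=snap('wrist','pics/w1.png');plan([630,-10,330],-2.96);print(c['T'])"
```

```text
t: 2.75
ee_pos: [538.0, 124.2, 335.1]
tool_rot: [3.141, -0.0, -2.962]
force: [-0.2, 0.0, -0.2]
grip_width: 85.0
finger_force: 0.0
t: 3.55
ee_pos: [622.8, -8.8, 334.8]
tool_rot: [3.141, -0.001, -2.962]
force: [-0.5, -0.5, -0.6]
grip_width: 85.0
finger_force: 0.0
at [622.5  -8.3 335. ] rot [ 3.141e+00 -1.000e-03 -2.962e+00] shift [-0.28 -0.12  0.2 ] turn [ 0.   -0.01 -0.02] w 84.9 t 3.6
[[-1.77767595e-01  9.32648127e-01  3.13952470e-01  5.41424998e+02]
 [ 9.84071687e-01  1.68068121e-01  5.79311832e-02 -2.40321706e+01]
 [ 1.26400762e-03  3.19250024e-01 -9.47669681e-01  4.63184843e+02]
 [ 0.00000000e+00  0.00000000e+00  0.00000000e+00  1.00000000e+00]]
```

View pics/w1.png

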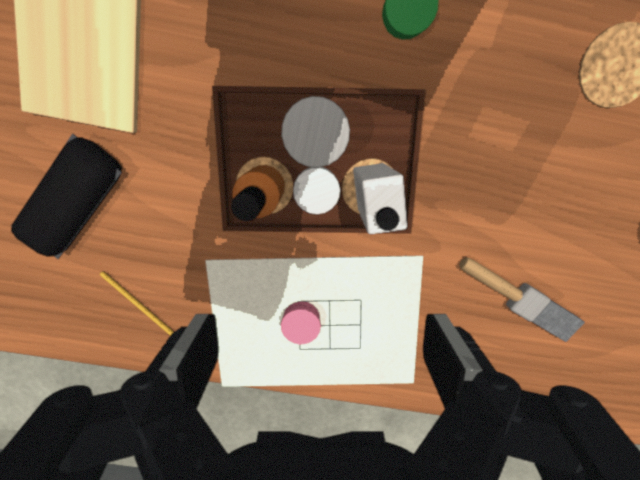

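The wrist view shows everything clearly: jar lid (316,131), bottle cap (248,203), can (383,200) with its cap at (387,218), tin (317,191), caddy corners about (214,87) to (412,233), case (66,195), mat (615,65) and board corner (135,130). I'll enlarge the caddy to measure it.

```bash
python3 - <<'E'
from h import *
im=cv2.imread("pics/w1.png"); cv2.imwrite("pics/crop1.png",cv2.resize(im[75:245,205:440],None,fx=3.4,fy=3.4,interpolation=cv2.INTER_CUBIC))
E
```

```text
(no output)
```

View pics/crop1.png

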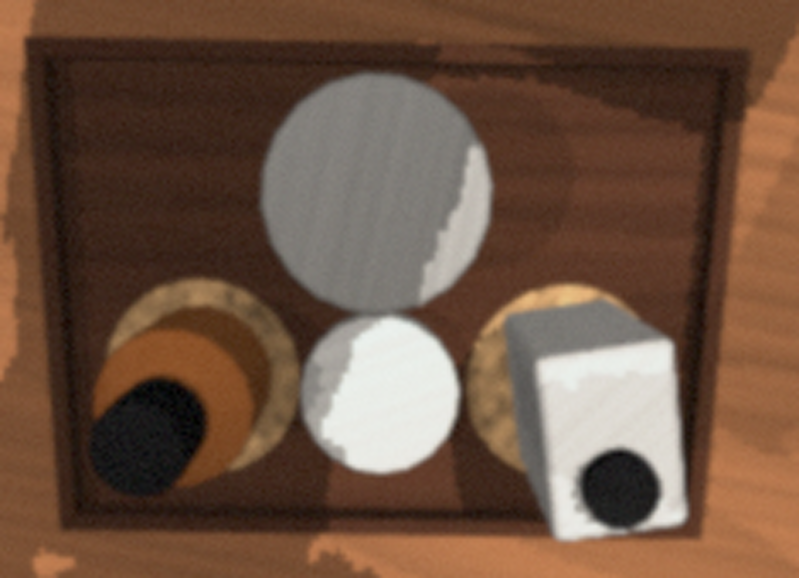

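```bash
python3 - <<'E'
from h import *
c=np.load("pics/w1.npz")
def m(u,v,z): return px2w(c,205+u/3.4,75+v/3.4,z)[:2]
K=[m(*p,22) for p in[(27,38),(748,50),(700,537),(62,530)]]
ctr=np.mean(K,0); ex=(K[2]-K[1]+K[3]-K[0]); ey=K[1]-K[0]+K[2]-K[3]
print("caddy",np.round(K,1).tolist(),ctr.round(1),np.linalg.norm(ex)/2,np.linalg.norm(ey)/2,np.arctan2(ex[1],ex[0]),np.arctan2(-ey[0],ey[1]))
a=(np.arctan2(ex[1],ex[0])+np.arctan2(-ey[0],ey[1]))/2; R=np.array([[np.cos(a),-np.sin(a)],[np.sin(a),np.cos(a)]])
for n,p in dict(jar=(-37,0),a=(30,67),b=(30,-67),tin=(30,0)).items(): print("spot",n,(ctr+R@p).round(1))
print("jar",m(377,192,121),"bottle",m(143,445,131),"tin",m(381,394,34),"padB",m(203,376,6),"padC",m(564,380,6))
C=[m(*p,114) for p in[(537,355),(670,340),(688,520),(557,540)]]
print("can",np.mean(C,0),np.round(C,1).tolist(),"cap",m(620,488,124))
d=C[3]-C[0]+C[2]-C[1]; print("can x yaw",np.arctan2(d[1],d[0]), np.linalg.norm(d)/2)
f=lambda u,v,z:px2w(c,u,v,z)[:2].round(1)
print("mat",f(615,65,4),"board",f(135,131,12),f(21,109,12), f(137,0,12),f(15,0,12))
print("case",[f(*p,45) for p in[(75,137),(122,172),(60,256),(12,230)]],"tumbler?")
E
```

```text
caddy [[526.0, -148.6], [487.2, 86.4], [653.3, 113.9], [693.0, -121.4]] [589.9 -17.4] 168.8037653049563 238.37512107733585 0.1627861937695832 0.16517977305845502
spot jar [553.4 -23.4]
spot a [608.5  53.6]
spot b [630.4 -78.6]
spot tin [619.5 -12.5]
jar [550.58792226 -26.00819626] bottle [627.22484075 -77.69898815] tin [619.32301053 -13.35872337] padB [629.52309757 -78.94169687] padC [607.15194286  53.44555521]
can [606.34067787  53.00954087] [[586.1, 26.1], [575.3, 62.0], [625.5, 80.3], [638.4, 43.6]] cap [617.38743726  55.92529449]
can x yaw 0.3366468204999117 54.345205112428985
mat [420.8 298.6] board [ 591.2 -238.4] [ 590.  -369.7] [ 455.  -238.6] [ 478.3 -367.1]
case [array([ 605.8, -288. ]), array([ 635.5, -236.6]), array([ 753., -311.]), array([ 729. , -366.2])] tumbler?
```

```bash
python3 -c "
from h import *
plan([551.3,-25.3,98],-2.978)"
```

```text
at [622.5  -8.3 335. ] rot [ 3.141e+00 -1.000e-03 -2.962e+00] shift [ 2.92 -0.16  9.48] turn [ 0.   -0.01  0.16] w 84.9 t 3.6
```

```bash
python3 -m crank '[[[0.95,-0.05,0],[0,0,0.16],85],[[0.95,-0.05,0],[0,0,0],85],[[0.95,-0.05,0.5],[0,0,0],85],[[0,0,0.9],[0,0,0],85],[[0,0,0.9],[0,0,0],85],[[0,0,0.9],[0,0,0],85],[[0,0,0.9],[0,0,0],85],[[0,0,0.9],[0,0,0],85],[[0,0,0.9],[0,0,0],85],[[0,0,0.9],[0,0,0],85],[[0,0,0],[0,0,0],85],[[0,0,0],[0,0,0],85]]' 40
python3 -c "
from h import *
snap('wrist','pics/w2.png');snap('scene','pics/s2.png');plan([551.3,-25.3,98],-2.978)"
```

```text
t: 4.8
ee_pos: [553.3, -23.7, 165.9]
tool_rot: [3.141, 0.0, -2.977]
force: [-0.5, 1.5, -0.3]
grip_width: 84.8
finger_force: 0.0
at [553.7 -24.  166.6] rot [-3.141e+00  2.000e-03 -2.978e+00] shift [ 0.11 -0.04  2.74] turn [-0.    0.02  0.  ] w 84.9 t 4.9
```

View pics/w2.png

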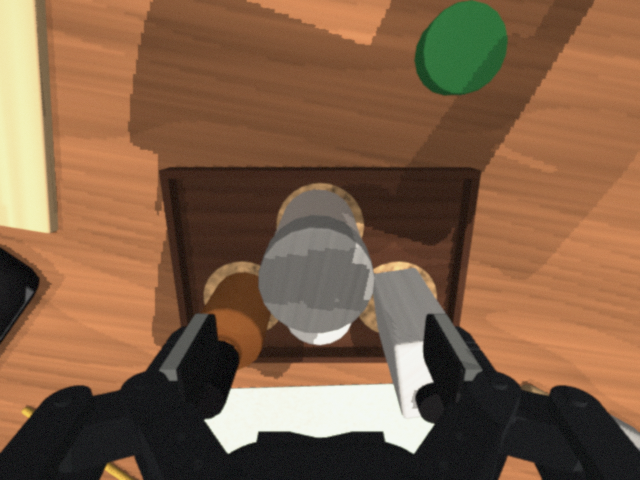

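```bash
python3 -c "
from h import *
c=np.load('pics/w2.npz')
print(px2w(c,316,280,121),'pad',px2w(c,320,226,6), 'corn',px2w(c,161,168,22),px2w(c,481,170,22))"
```

```text
[549.64491071 -26.88834494 121.        ] pad [552.74923105 -24.25426812   6.        ] corn [ 523.37149512 -148.49567561   22.        ] [486.15701919  85.96760741  22.        ]
```

Jar lid is centred at (316,280), about (550,-26.5). The fingers straddle it clear of the bottle and the can. Going down and gripping.

```bash
python3 -m crank '[[[0.15,-0.07,0.5],[0,0,0],85],[[0,0,0.8],[0,0,0],85],[[0,0,0.8],[0,0,0],85],[[0,0,0.64],[0,0,0],85],[[0,0,0],[0,0,0],85],[[0,0,0],[0,0,0],85],[[0,0,0],[0,0,0],85]]' 40
python3 -c "
from h import *
plan([550.3,-26.3,98],-2.978)"
python3 -m crank '[[[0,0,0],[0,0,0],56],[[0,0,0],[0,0,0],56],[[0,0,0],[0,0,0],56],[[0,0,0],[0,0,0],56],[[0,0,0],[0,0,0],56],[[0,0,0],[0,0,0],56],[[0,0,0],[0,0,0],56]]' 40
python3 -c "
from h import *
plan([380,-304,200],-2.978)"
```

```text
t: 5.6
ee_pos: [550.5, -26.6, 98.1]
tool_rot: [-3.141, 0.002, -2.978]
force: [1.0, 0.7, 0.0]
grip_width: 84.9
finger_force: 0.0
at [550.5 -26.6  98.1] rot [-3.141e+00  2.000e-03 -2.978e+00] shift [0.01 0.01 0.  ] turn [-0.01  0.02 -0.  ] w 84.9 t 5.6
t: 6.3
ee_pos: [550.2, -26.6, 97.8]
tool_rot: [-3.141, 0.001, -2.978]
force: [-2.7, 1.7, 6.7]
grip_width: 60.6
finger_force: 42.9
at [550.2 -26.6  97.8] rot [-3.141e+00  1.000e-03 -2.978e+00] shift [ 8.52 -9.84 -4.1 ] turn [-0.    0.01 -0.  ] w 60.6 t 6.3
```

```bash
python3 -m crank '[[[0,0,-0.3],[0,0,0],56],[[0,0,-0.6],[0,0,0],56],[[0,0,-0.8],[0,0,0],56],[[0,0,-0.8],[0,0,0],56],[[0,0,-0.8],[0,0,0],56],[[0.4,-0.4,-0.5],[0,0,0],56],[[0.8,-0.9,0],[0,0,0],56],[[0.8,-0.95,0],[0,0,0],56],[[0.8,-0.95,0],[0,0,0],56],[[0.8,-0.95,0],[0,0,0],56],[[0.8,-0.95,0],[0,0,0],56],[[0.8,-0.95,0],[0,0,0],56],[[0.8,-0.95,0],[0,0,0],56],[[0.8,-0.95,0],[0,0,0],56],[[0.8,-0.95,0],[0,0,0],56],[[0.6,-0.6,0],[0,0,0],56],[[0.3,-0.3,0],[0,0,0],56],[[0,0,0],[0,0,0],56]]'
python3 -c "
from h import *
snap('scene','pics/s3.png');plan([380,-304,105],-2.978)"
```

```text
t: 8.1
ee_pos: [379.2, -303.6, 191.8]
tool_rot: [3.141, -0.0, -2.98]
force: [-0.6, 0.1, -3.1]
grip_width: 60.2
finger_force: 44.6
at [ 379.7 -302.9  191.8] rot [ 3.141 -0.    -2.979] shift [-0.01 -0.05  3.47] turn [ 0.   -0.   -0.01] w 60.5 t 8.2
```

View pics/s3.png

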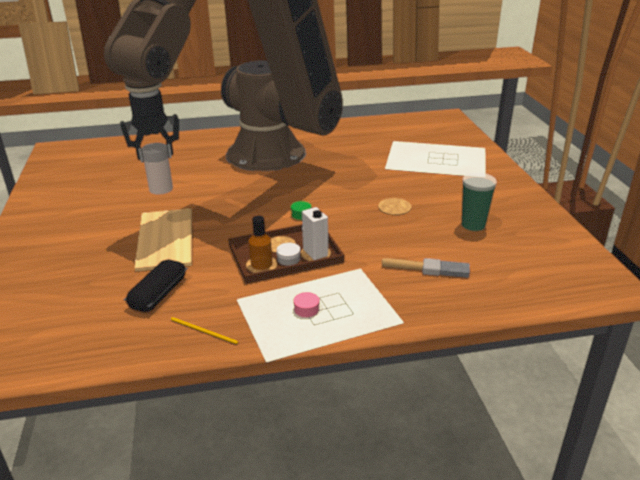

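The jar hangs upright at (157,168), and the caddy still holds the bottle, the tin and the can. Setting it down on the board.

```bash
python3 -m crank '[[[0,-0.05,0.6],[0,0,0],56],[[0,0,0.8],[0,0,0],56],[[0,0,0.8],[0,0,0],56],[[0,0,0.7],[0,0,0],56],[[0,0,0.4],[0,0,0],56],[[0,0,0.15],[0,0,0],56],[[0,0,0.04],[0,0,0],56],[[0,0,0.02],[0,0,0],56],[[0,0,0],[0,0,0],56]]'
python3 -m crank '[[[0,0,0],[0,0,0],70],[[0,0,0],[0,0,0],85],[[0,0,0],[0,0,0],85],[[0,0,0],[0,0,0],85],[[0,0,0],[0,0,0],85]]'
python3 -c "
from h import *
plan([380,-304,105],-2.978)"
python3 -m crank '[[[0,0,-0.3],[0,0,0],85],[[0,0,-0.8],[0,0,0],85],[[0,0,-1],[0,0,0],85],[[0,0,-1],[0,0,0],85],[[0,0,-1],[0,0,0],85]]'
python3 -c "
from h import *
plan([627.8,-78,105],-2.978)"
```

```text
t: 9.05
ee_pos: [380.5, -304.3, 104.6]
tool_rot: [-3.141, 0.001, -2.978]
force: [0.6, -0.3, -1.8]
grip_width: 60.3
finger_force: 44.5
t: 9.55
ee_pos: [380.3, -304.2, 104.1]
tool_rot: [-3.142, 0.0, -2.978]
force: [0.3, -0.0, -0.8]
grip_width: 85.0
finger_force: 0.0
at [ 380.3 -304.2  104.1] rot [-3.142  0.    -2.978] shift [ 0.01  0.01 -0.04] turn [-0.  0. -0.] w 85.0 t 9.6
t: 10.05
ee_pos: [380.2, -304.0, 208.1]
tool_rot: [-3.141, 0.0, -2.978]
force: [0.3, -0.1, 1.1]
grip_width: 85.1
finger_force: 0.0
at [ 380.2 -304.   208.1] rot [-3.141  0.    -2.978] shift [-11.24   7.31   4.12] turn [-0.  0. -0.] w 85.1 t 10.1
```

```bash
python3 -m crank '[[[-0.5,0.3,0],[0,0,0],60],[[-0.9,0.6,0],[0,0,0],60],[[-0.9,0.6,0],[0,0,0],60],[[-0.9,0.6,0],[0,0,0],60],[[-0.9,0.6,0],[0,0,0],60],[[-0.9,0.6,0],[0,0,0],60],[[-0.9,0.6,0],[0,0,0],60],[[-0.9,0.6,0],[0,0,0],60],[[-0.9,0.6,0],[0,0,0],60],[[-0.9,0.6,0],[0,0,0],60],[[-0.9,0.6,0],[0,0,0],60],[[-0.9,0.6,0],[0,0,0],60],[[-0.6,0.3,0],[0,0,0],60],[[-0.26,0.1,0.6],[0,0,0],60],[[0,0,0.6],[0,0,0],60],[[0,0,0],[0,0,0],60],[[0,0,0],[0,0,0],60],[[0,0,0],[0,0,0],60]]'
python3 -c "
from h import *
c=snap('wrist','pics/w4.png');plan([627.8,-78,105],-2.978)
cv2.imwrite('pics/w4c.png',c['image'][:,:])
print([w2px(c,[628.2,-78,z]).round(1) for z in(131,90)])"
```

```text
t: 11.85
ee_pos: [628.3, -78.7, 177.1]
tool_rot: [-3.141, 0.001, -2.979]
force: [0.6, 0.2, -0.6]
grip_width: 59.9
finger_force: 0.0
at [628.4 -78.7 177.2] rot [-3.141e+00  1.000e-03 -2.979e+00] shift [0.02 0.03 2.89] turn [-0.    0.01 -0.01] w 59.8 t 11.9
[array([322.4, 286.1]), array([322. , 258.3])]
```

View pics/w4.png

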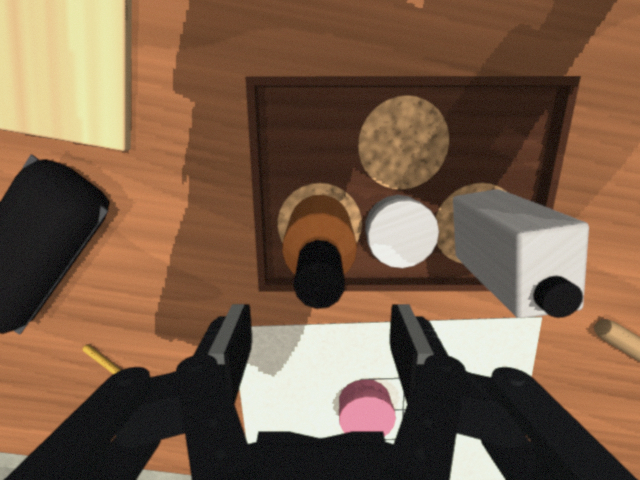

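The bottle cap top is at (319,282), close to the predicted (322,286), and the empty jar pad is at (404,142). Gripping the cap.

```bash
python3 -m crank '[[[0.04,-0.02,0.5],[0,0,0],60],[[0,0,0.8],[0,0,0],60],[[0,0,0.8],[0,0,0],60],[[0,0,0.6],[0,0,0],60],[[0,0,0.19],[0,0,0],60],[[0,0,0],[0,0,0],60],[[0,0,0],[0,0,0],60]]' 40
python3 -c "
from h import *
plan([628,-79,105],-2.978)"
python3 -m crank '[[[0,0,0],[0,0,0],36],[[0,0,0],[0,0,0],22],[[0,0,0],[0,0,0],22],[[0,0,0],[0,0,0],22],[[0,0,0],[0,0,0],22],[[0,0,0],[0,0,0],22],[[0,0,0],[0,0,0],22]]' 40
python3 -c "
from h import *
plan([465,-304,205],-2.978)"
```

```text
t: 12.6
ee_pos: [627.8, -79.1, 104.9]
tool_rot: [-3.141, 0.001, -2.978]
force: [-0.1, -0.2, 0.2]
grip_width: 60.1
finger_force: 0.0
at [627.8 -79.1 104.9] rot [-3.141e+00  1.000e-03 -2.978e+00] shift [-0.01  0.   -0.01] turn [-0.    0.01 -0.  ] w 60.1 t 12.6
t: 13.3
ee_pos: [627.8, -79.1, 105.0]
tool_rot: [-3.141, 0.001, -2.978]
force: [-1.2, -0.9, 6.0]
grip_width: 27.2
finger_force: 39.3
at [627.8 -79.1 105. ] rot [-3.141e+00  1.000e-03 -2.978e+00] shift [ 7.88 -7.82 -4.01] turn [-0.    0.01 -0.  ] w 27.2 t 13.3
```

```bash
python3 -m crank '[[[0,0,-0.3],[0,0,0],22],[[0,0,-0.6],[0,0,0],22],[[0,0,-0.8],[0,0,0],22],[[0,0,-0.8],[0,0,0],22],[[0,0,-0.8],[0,0,0],22],[[0.4,-0.4,-0.5],[0,0,0],22],[[0.8,-0.8,0],[0,0,0],22],[[0.8,-0.8,0],[0,0,0],22],[[0.8,-0.8,0],[0,0,0],22],[[0.8,-0.8,0],[0,0,0],22],[[0.8,-0.8,0],[0,0,0],22],[[0.8,-0.8,0],[0,0,0],22],[[0.8,-0.8,0],[0,0,0],22],[[0.8,-0.8,0],[0,0,0],22],[[0.6,-0.6,0],[0,0,0],22],[[0.48,-0.42,0],[0,0,0],22],[[0,0,0],[0,0,0],22],[[0,0,0],[0,0,0],22]]'
python3 -c "
from h import *
plan([465,-304,111.5],-2.978)"
```

```text
t: 15.1
ee_pos: [464.6, -303.9, 199.5]
tool_rot: [3.141, 0.0, -2.979]
force: [0.1, -0.6, -1.7]
grip_width: 26.9
finger_force: 39.6
at [ 464.6 -303.9  199.5] rot [ 3.141  0.    -2.979] shift [-0.01 -0.01  3.52] turn [ 0.    0.   -0.01] w 26.9 t 15.1
```

```bash
python3 -m crank '[[[0,0,0.6],[0,0,0],22],[[0,0,0.8],[0,0,0],22],[[0,0,0.8],[0,0,0],22],[[0,0,0.7],[0,0,0],22],[[0,0,0.4],[0,0,0],22],[[0,0,0.15],[0,0,0],22],[[0,0,0.05],[0,0,0],22],[[0,0,0.02],[0,0,0],22],[[0,0,0],[0,0,0],22]]'
python3 -m crank '[[[0,0,0],[0,0,0],35],[[0,0,0],[0,0,0],60],[[0,0,0],[0,0,0],60],[[0,0,0],[0,0,0],60],[[0,0,0],[0,0,0],60]]'
python3 -c "
from h import *
plan([465,-304,111],-2.978)"
python3 -m crank '[[[0,0,-0.3],[0,0,0],60],[[0,0,-0.8],[0,0,0],60],[[0,0,-1],[0,0,0],60],[[0,0,-1],[0,0,-0.82],70],[[0,0,-1],[0,0,-0.82],70]]'
python3 -c "
from h import *
plan([606.4,53.2,87],-2.805)"
```

```text
t: 16.0
ee_pos: [465.1, -304.0, 111.9]
tool_rot: [-3.141, 0.001, -2.978]
force: [-0.5, 1.0, -2.9]
grip_width: 27.4
finger_force: 39.7
t: 16.5
ee_pos: [464.9, -303.9, 111.3]
tool_rot: [-3.142, 0.0, -2.978]
force: [-0.1, 0.2, 1.0]
grip_width: 59.7
finger_force: 0.0
at [ 464.9 -303.9  111.3] rot [-3.142  0.    -2.978] shift [-0.   -0.    0.01] turn [-0.  0. -0.] w 59.7 t 16.5
t: 17.0
ee_pos: [464.8, -303.8, 215.3]
tool_rot: [-3.141, 0.0, -2.803]
force: [-0.3, 0.2, -0.8]
grip_width: 70.0
finger_force: 0.0
at [ 464.8 -303.8  215.3] rot [-3.141  0.    -2.803] shift [-10.09  11.59   5.13] turn [-0.    0.    0.02] w 70.0 t 17.0
```

```bash
python3 -m crank '[[[-0.4,0.46,0],[0,0,0],70],[[-0.84,0.965,0],[0,0,0],70],[[-0.84,0.965,0],[0,0,0],70],[[-0.84,0.965,0],[0,0,0],70],[[-0.84,0.965,0],[0,0,0],70],[[-0.84,0.965,0],[0,0,0],70],[[-0.84,0.965,0],[0,0,0],70],[[-0.84,0.965,0],[0,0,0],70],[[-0.84,0.965,0],[0,0,0],70],[[-0.84,0.965,0],[0,0,0],70],[[-0.84,0.965,0],[0,0,0],70],[[-0.84,0.965,0],[0,0,0],70],[[-0.45,0.53,0],[0,0,0],70],[[0,0,0.6],[0,0,0],70],[[0,0,0.6],[0,0,0],70],[[0,0,0],[0,0,0],70],[[0,0,0],[0,0,0],70],[[0,0,0],[0,0,0],70]]'
python3 -c "
from h import *
c=snap('wrist','pics/w5.png');plan([606.4,53.2,87],-2.805)
a=.337;e=np.array([np.cos(a),np.sin(a)]);n=np.array([-e[1],e[0]])
print([w2px(c,[*(np.array([606.4,53.2])+sx*28*e+sy*20*n),114]).round(0).tolist() for sx,sy in((-1,-1),(-1,1),(1,1),(1,-1))],w2px(c,[606.4+12*e[0],53.2+12*e[1],124]))"
```

```text
t: 18.8
ee_pos: [607.9, 52.8, 184.6]
tool_rot: [-3.141, 0.001, -2.807]
force: [0.4, -0.2, -0.2]
grip_width: 70.3
finger_force: 0.0
at [607.9  52.8 184.6] rot [-3.141e+00  1.000e-03 -2.807e+00] shift [0.06 0.03 3.9 ] turn [-0.    0.01 -0.02] w 69.8 t 18.9
[[287.0, 221.0], [357.0, 220.0], [355.0, 308.0], [290.0, 308.0]] [322.27001808 292.21035688]
```

View pics/w5.png

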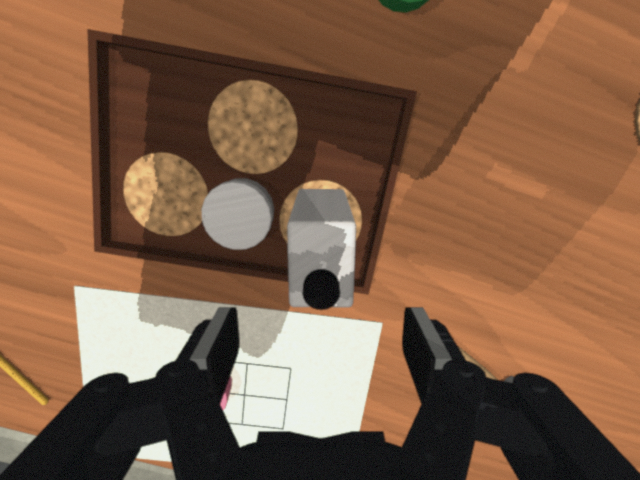

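The can top spans (289,222) to (354,305), within 2–3 px of the prediction and square to the fingers. Gripping.

```bash
python3 -m crank '[[[0.08,0.01,0.5],[0,0,0],70],[[0,0,0.8],[0,0,0],70],[[0,0,0.8],[0,0,0],70],[[0,0,0.8],[0,0,0],70],[[0,0,0.7],[0,0,0],70],[[0,0,0.3],[0,0,0],70],[[0,0,0],[0,0,0],70],[[0,0,0],[0,0,0],70]]' 40
python3 -c "
from h import *
plan([606,53,87],-2.805)"
python3 -m crank '[[[0,0,0],[0,0,0],46],[[0,0,0],[0,0,0],34],[[0,0,0],[0,0,0],34],[[0,0,0],[0,0,0],34],[[0,0,0],[0,0,0],34],[[0,0,0],[0,0,0],34],[[0,0,0],[0,0,0],34]]' 40
python3 -c "
from h import *
plan([550,-304,205],-2.805)"
```

```text
t: 19.65
ee_pos: [605.9, 52.6, 86.7]
tool_rot: [-3.141, 0.001, -2.807]
force: [-0.0, 0.0, 0.5]
grip_width: 69.8
finger_force: 0.0
at [605.9  52.6  86.7] rot [-3.141e+00  1.000e-03 -2.807e+00] shift [-0.01  0.01 -0.01] turn [-0.    0.01 -0.01] w 69.8 t 19.6
t: 20.35
ee_pos: [606.1, 52.6, 87.2]
tool_rot: [-3.141, 0.001, -2.807]
force: [-0.0, -1.5, 6.4]
grip_width: 39.3
finger_force: 41.4
at [606.1  52.6  87.2] rot [-3.141e+00  1.000e-03 -2.807e+00] shift [  6.8  -12.74  -4.72] turn [-0.    0.01 -0.01] w 39.3 t 20.4
```

```bash
python3 -m crank '[[[0,0,-0.3],[0,0,0],34],[[0,0,-0.6],[0,0,0],34],[[0,0,-0.8],[0,0,0],34],[[0,0,-0.8],[0,0,0],34],[[0,0,-0.8],[0,0,0],34],[[0.2,-0.4,-0.7],[0,0,0],34],[[0.5,-0.94,0],[0,0,0],34],[[0.5,-0.94,0],[0,0,0],34],[[0.5,-0.94,0],[0,0,0],34],[[0.5,-0.94,0],[0,0,0],34],[[0.5,-0.94,0],[0,0,0],34],[[0.5,-0.94,0],[0,0,0],34],[[0.5,-0.94,0],[0,0,0],34],[[0.5,-0.94,0],[0,0,0],34],[[0.5,-0.94,0],[0,0,0],34],[[0.5,-0.94,0],[0,0,0],34],[[0.5,-0.94,0],[0,0,0],34],[[0.5,-0.94,0],[0,0,0],34],[[0.4,-0.7,0],[0,0,0],34],[[0.2,-0.36,0],[0,0,0],34]]'
python3 -m crank '[[[0,0,0],[0,0,0],34],[[0,0,0],[0,0,0],34],[[0,0,0.3],[0,0,0],34]]'
python3 -c "
from h import *
snap('scene','pics/s6.png');plan([550,-304,93],-2.807)"
```

```text
t: 22.35
ee_pos: [549.3, -305.4, 186.3]
tool_rot: [3.141, -0.0, -2.808]
force: [0.7, -0.3, -3.0]
grip_width: 39.2
finger_force: 40.7
t: 22.65
ee_pos: [550.4, -303.3, 179.4]
tool_rot: [-3.141, 0.001, -2.806]
force: [0.5, 1.0, -1.8]
grip_width: 39.6
finger_force: 40.7
at [ 549.9 -302.9  177.5] rot [ 3.141 -0.    -2.805] shift [ 0.01 -0.05  3.38] turn [ 0.01 -0.    0.01] w 40.0 t 22.7
```

View pics/s6.png

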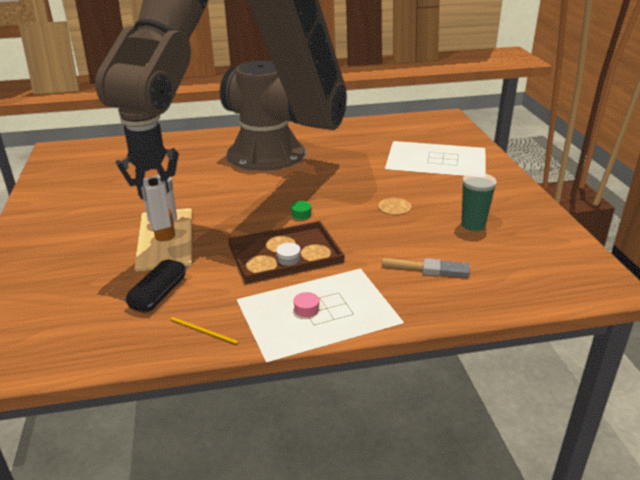

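The can hangs upright at (160,203) over the board, in front of the bottle at (165,230), and the tin alone is left in the caddy at (288,252). Setting it down.

```bash
python3 -m crank '[[[0,-0.03,0.6],[0,0,0],34],[[0,0,0.8],[0,0,0],34],[[0,0,0.8],[0,0,0],34],[[0,0,0.6],[0,0,0],34],[[0,0,0.35],[0,0,0],34],[[0,0,0.12],[0,0,0],34],[[0,0,0.04],[0,0,0],34],[[0,0,0],[0,0,0],34],[[0,0,0],[0,0,0],34]]'
python3 -c "
from h import *
plan([550,-304,93],-2.807)"
```

```text
t: 23.6
ee_pos: [550.4, -304.9, 96.7]
tool_rot: [-3.141, 0.001, -2.807]
force: [0.1, 0.1, -2.0]
grip_width: 39.4
finger_force: 40.8
at [ 550.4 -304.9   96.7] rot [-3.141e+00  1.000e-03 -2.807e+00] shift [0.   0.04 0.15] turn [-0.01  0.01  0.  ] w 39.4 t 23.6
```

```bash
python3 -m crank '[[[0,0,0.06],[0,0,0],34],[[0,0,0.06],[0,0,0],34],[[0,0,0.03],[0,0,0],34],[[0,0,0],[0,0,0],34],[[0,0,0],[0,0,0],46],[[0,0,0],[0,0,0],70],[[0,0,0],[0,0,0],70],[[0,0,0],[0,0,0],70],[[0,0,0],[0,0,0],70]]'
python3 -c "
from h import *
plan([550,-304,93],-2.807)"
python3 -m crank '[[[0,0,-0.3],[0,0,0],70],[[0,0,-0.8],[0,0,0],70],[[0,0,-1],[0,0,0],70],[[0,0,-1],[0,0,0.82],80],[[0,0,-1],[0,0,0.82],80]]'
python3 -c "
from h import *
plan([619.5,-13.2,140],-2.978)"
```

```text
t: 24.5
ee_pos: [550.1, -304.7, 92.2]
tool_rot: [3.141, -0.0, -2.806]
force: [-0.5, 0.2, 0.3]
grip_width: 69.9
finger_force: 0.0
at [ 550.1 -304.7   92.2] rot [ 3.141 -0.    -2.806] shift [-0.    0.03 -0.03] turn [ 0.   -0.    0.01] w 69.9 t 24.5
t: 25.0
ee_pos: [550.1, -304.7, 196.3]
tool_rot: [-3.141, 0.0, -2.982]
force: [0.7, -0.9, -0.5]
grip_width: 80.2
finger_force: 0.0
at [ 550.1 -304.7  196.3] rot [-3.141  0.    -2.982] shift [-4.6  11.07  2.25] turn [-0.    0.   -0.03] w 80.2 t 25.0
```

```bash
python3 -m crank '[[[-0.2,0.4,0],[0,0,0],80],[[-0.4,0.96,0],[0,0,0],80],[[-0.4,0.96,0],[0,0,0],80],[[-0.4,0.96,0],[0,0,0],80],[[-0.4,0.96,0],[0,0,0],80],[[-0.4,0.96,0],[0,0,0],80],[[-0.4,0.96,0],[0,0,0],80],[[-0.4,0.96,0],[0,0,0],80],[[-0.4,0.96,0.25],[0,0,0],80],[[-0.4,0.96,0.5],[0,0,0],80],[[-0.4,0.96,0.5],[0,0,0],80],[[-0.3,0.7,0.5],[0,0,0],80],[[-0.1,0.37,0.5],[0,0,0],80],[[0,0,0],[0,0,0],80],[[0,0,0],[0,0,0],80],[[0,0,0],[0,0,0],80]]'
python3 -c "
from h import *
c=snap('wrist','pics/w7.png');plan([619.4,-13.1,23],-2.978)
im=c['image'];print([w2px(c,[619.4,-13.1,z]).round(0) for z in(34,6)])"
```

```text
t: 26.6
ee_pos: [618.7, -13.9, 139.1]
tool_rot: [-3.141, 0.001, -2.979]
force: [0.5, 0.6, -0.8]
grip_width: 79.9
finger_force: 0.0
at [618.8 -13.9 139.2] rot [-3.141e+00  1.000e-03 -2.979e+00] shift [-0.03  0.03  4.65] turn [-0.    0.01 -0.01] w 79.8 t 26.6
[array([322., 250.]), array([322., 237.])]
```

View pics/w7.png

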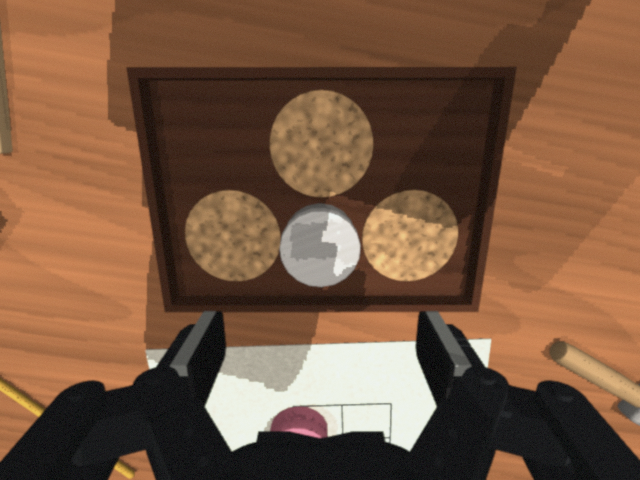

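The tin lid at (320,247) sits under the gripper. The three bare pads are at (321,143), (232,236) and (410,236). Descending and gripping.

```bash
python3 -c "
from h import *
c=np.load('pics/w7.npz')
print([px2w(c,*p,6).round(1).tolist() for p in((321.5,143),(232.5,236),(410,236))])"
python3 -m crank '[[[0.02,0,0.5],[0,0,0],80],[[0,0,0.9],[0,0,0],80],[[0,0,0.9],[0,0,0],80],[[0,0,0.9],[0,0,0],80],[[0,0,0.7],[0,0,0],80],[[0,0,0.4],[0,0,0],80],[[0,0,0.2],[0,0,0],80],[[0,0,0.1],[0,0,0],80],[[0,0,0],[0,0,0],80],[[0,0,0],[0,0,0],65],[[0,0,0],[0,0,0],50],[[0,0,0],[0,0,0],50],[[0,0,0],[0,0,0],50],[[0,0,0],[0,0,0],50],[[0,0,0],[0,0,0],50],[[0,0,0],[0,0,0],50]]' 30
python3 -c "
from h import *
plan([420,299,121],-2.978)"
```

```text
[[551.3, -24.4, 6.0], [629.2, -79.8, 6.0], [607.5, 52.8, 6.0]]
t: 28.25
ee_pos: [618.5, -13.1, 24.6]
tool_rot: [-3.141, 0.001, -2.978]
force: [-1.8, 0.1, 5.4]
grip_width: 54.7
finger_force: 30.7
at [618.5 -13.1  24.6] rot [-3.141e+00  1.000e-03 -2.978e+00] shift [ 5.8  13.61 -3.87] turn [-0.    0.01 -0.  ] w 54.7 t 28.2
```

```bash
python3 -m crank '[[[0,0,-0.3],[0,0,0],50],[[0,0,-0.7],[0,0,0],50],[[0,0,-0.9],[0,0,0],50],[[0,0,-0.9],[0,0,0],50],[[0,0,-0.9],[0,0,0],50],[[0.1,0.5,-0.9],[0,0,0],50],[[0.3,0.95,-0.4],[0,0,0],50],[[0.3,0.95,0],[0,0,0],50],[[0.3,0.95,0],[0,0,0],50],[[0.3,0.95,0],[0,0,0],50],[[0.3,0.95,0],[0,0,0],50],[[0.3,0.95,0],[0,0,0],50],[[0.3,0.95,0],[0,0,0],50],[[0.3,0.95,0],[0,0,0],50],[[0.3,0.95,0],[0,0,0],50],[[0.3,0.95,0],[0,0,0],50],[[0.3,0.95,0],[0,0,0],50],[[0.3,0.95,0],[0,0,0],50],[[0.2,0.95,0],[0,0,0],50],[[0,0.8,0],[0,0,0],50]]'
python3 -m crank '[[[0,0.4,0],[0,0,0],50],[[0,0,0],[0,0,0],50],[[0,0,0],[0,0,0],50]]'
python3 -c "
from h import *
c=snap('wrist','pics/w8.png');plan([420,299,30],-2.978)"
```

```text
t: 30.25
ee_pos: [465.4, 308.8, 149.2]
tool_rot: [3.141, 0.0, -2.978]
force: [0.5, -0.4, -0.8]
grip_width: 54.4
finger_force: 32.2
t: 30.55
ee_pos: [464.8, 317.2, 148.6]
tool_rot: [-3.141, -0.0, -2.978]
force: [-0.5, 0.1, -1.5]
grip_width: 54.4
finger_force: 32.2
at [464.9 316.9 148.6] rot [-3.141 -0.    -2.979] shift [ 1.89 -0.42  4.75] turn [-0.   -0.   -0.01] w 55.0 t 30.6
```

View pics/w8.png

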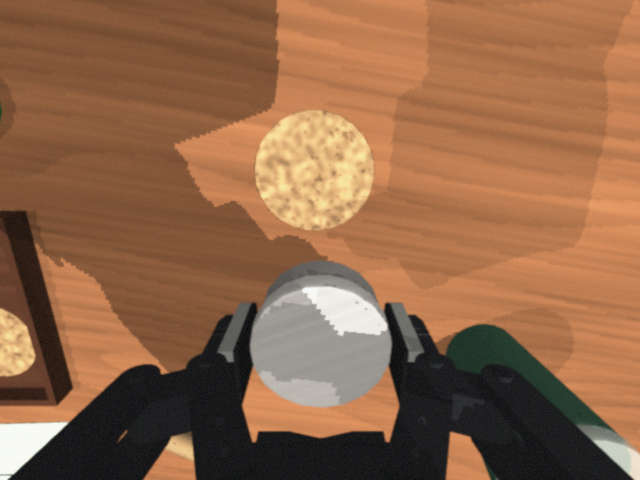

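The tin is held level at (321,347). The mat is centred at (314.5,170.5), and the tumbler at (490,355) stays clear.

```bash
python3 -c "
from h import *
c=np.load('pics/w8.npz')
m=px2w(c,314.5,170.5,4);print(m,'tin',px2w(c,321,347,148.6+34-24.6))
plan([m[0],m[1],23],-2.978)"
```

```text
[418.28906791 304.82571665   4.        ] tin [464.18707821 316.93591151 158.        ]
at [464.9 316.9 148.6] rot [-3.141 -0.    -2.979] shift [ 1.92 -0.17  5.03] turn [-0.   -0.   -0.01] w 55.0 t 30.6
```

```bash
python3 -m crank '[[[0.6,-0.05,0],[0,0,0],50],[[0.8,-0.07,0],[0,0,0],50],[[0.48,-0.05,0.3],[0,0,0],50],[[0,0,0.8],[0,0,0],50],[[0,0,0.9],[0,0,0],50],[[0,0,0.9],[0,0,0],50],[[0,0,0.8],[0,0,0],50],[[0,0,0.6],[0,0,0],50],[[0,0,0.4],[0,0,0],50],[[0,0,0.1],[0,0,0],50],[[0,0,0],[0,0,0],50],[[0,0,0],[0,0,0],50],[[0,0,0],[0,0,0],50]]'
python3 -c "
from h import *
plan([418.5,304.8,23],-2.978)"
```

```text
t: 31.9
ee_pos: [419.4, 305.9, 29.3]
tool_rot: [3.141, 0.001, -2.978]
force: [0.2, 0.2, -1.4]
grip_width: 54.7
finger_force: 32.2
at [419.4 305.9  29.3] rot [ 3.141e+00  1.000e-03 -2.978e+00] shift [ 0.04 -0.04  0.25] turn [ 0.    0.01 -0.  ] w 54.7 t 31.9
```

```bash
python3 -m crank '[[[0.03,-0.04,0.08],[0,0,0],50],[[0,0,0.08],[0,0,0],50],[[0,0,0.05],[0,0,0],50],[[0,0,0.03],[0,0,0],50],[[0,0,0],[0,0,0],50],[[0,0,0],[0,0,0],60],[[0,0,0],[0,0,0],80],[[0,0,0],[0,0,0],80],[[0,0,0],[0,0,0],80],[[0,0,0],[0,0,0],80]]'
python3 -c "
from h import *
plan([418.5,304.8,23],-2.978)"
python3 -m crank '[[[0,0,-0.3],[0,0,0],80],[[0,0,-0.7],[0,0,0],80],[[0,0,-1],[0,0,0],80],[[0,0,-1],[0,0,0],80],[[-0.8,0,-1],[0,0,0],80],[[-1,0,-1],[0,0,0],80],[[0,0,0],[0,0,0],80],[[0,0,0],[0,0,0],80]]'
python3 -c "
from h import *
c=snap('wrist','pics/w9.png');plan([550,-304.7,205],-2.807)"
```

```text
t: 32.9
ee_pos: [418.5, 304.7, 22.5]
tool_rot: [3.142, 0.0, -2.978]
force: [-0.8, 0.0, 0.4]
grip_width: 79.6
finger_force: 0.0
at [418.5 304.7  22.5] rot [ 3.142  0.    -2.978] shift [ 0.    0.   -0.02] turn [ 0.  0. -0.] w 79.6 t 32.9
t: 33.7
ee_pos: [462.7, 311.8, 147.9]
tool_rot: [3.141, 0.001, -2.979]
force: [-0.9, 0.4, -0.6]
grip_width: 79.9
finger_force: 0.0
at [462.  311.6 147.1] rot [-3.141e+00 -1.000e-03 -2.978e+00] shift [  0.54 -24.9   -2.31] turn [-0.   -0.01 -1.64] w 80.0 t 33.8
```

View pics/w9.png

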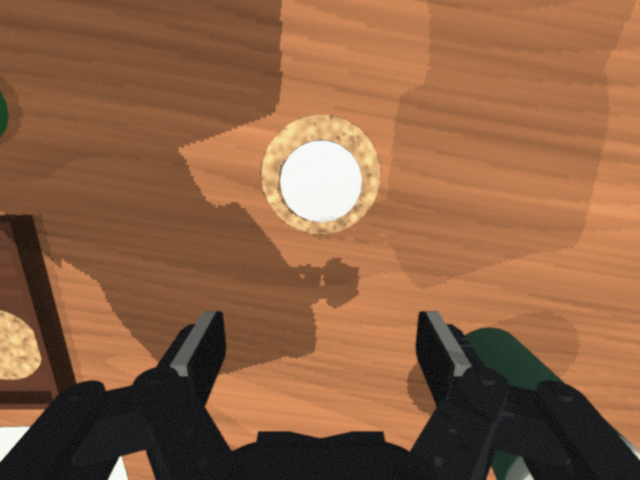

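Tin lid is at (320.5,181) on the mat (321,174.5). Checking how much of that is parallax.

```bash
python3 -c "
from h import *
c=np.load('pics/w9.npz')
print(px2w(c,321,174.5,4),px2w(c,320.5,181,32))"
```

```text
[418.19665648 304.79297717   4.        ] [418.69217531 304.45598226  32.        ]
```

The tin is centred to within 1 mm. Now the can goes back.

```bash
python3 -m crank '[[[0,0,-0.8],[0,0,-0.82],70],[[0,0,-0.8],[0,0,-0.82],70],[[0,0,-0.7],[0,0,0],70]]'
python3 -c "
from h import *
plan([550.1,-304.7,205],-2.807)"
```

```text
t: 34.05
ee_pos: [461.7, 311.7, 204.6]
tool_rot: [-3.141, -0.003, -2.803]
force: [0.4, 0.3, -0.6]
grip_width: 70.0
finger_force: 0.0
at [461.7 311.7 204.6] rot [-3.141e+00 -3.000e-03 -2.803e+00] shift [  4.85 -24.43   0.  ] turn [-0.   -0.03  0.04] w 70.0 t 34.0
```

```bash
python3 -m crank '[[[0.1,-0.43,0],[0,0,0],70],[[0.19,-0.96,0],[0,0,0],70],[[0.19,-0.96,0],[0,0,0],70],[[0.19,-0.96,0],[0,0,0],70],[[0.19,-0.96,0],[0,0,0],70],[[0.19,-0.96,0],[0,0,0],70],[[0.19,-0.96,0],[0,0,0],70],[[0.19,-0.96,0],[0,0,0],70],[[0.19,-0.96,0],[0,0,0],70],[[0.19,-0.96,0],[0,0,0],70],[[0.19,-0.96,0],[0,0,0],70],[[0.19,-0.96,0],[0,0,0],70],[[0.19,-0.96,0],[0,0,0],70],[[0.19,-0.96,0],[0,0,0],70],[[0.19,-0.96,0],[0,0,0],70],[[0.19,-0.96,0],[0,0,0],70],[[0.19,-0.96,0],[0,0,0],70],[[0.19,-0.96,0],[0,0,0],70],[[0.19,-0.96,0],[0,0,0],70],[[0.19,-0.96,0],[0,0,0],70]]'
python3 -m crank '[[[0.19,-0.96,0],[0,0,0],70],[[0.19,-0.96,0],[0,0,0],70],[[0.19,-0.96,0],[0,0,0],70],[[0.19,-0.96,0],[0,0,0],70],[[0.19,-0.96,0],[0,0,0],70],[[0.19,-0.96,0],[0,0,0],70],[[0,0,0],[0,0,0],70],[[0,0,0],[0,0,0],70],[[0,0,0],[0,0,0],70]]'
python3 -c "
from h import *
plan([550.1,-304.7,92.5],-2.807)"
```

```text
t: 36.05
ee_pos: [527.5, -160.2, 203.2]
tool_rot: [3.14, -0.002, -2.807]
force: [-0.6, -0.0, 0.6]
grip_width: 70.1
finger_force: 0.0
t: 36.95
ee_pos: [548.6, -303.7, 204.1]
tool_rot: [3.14, -0.001, -2.806]
force: [-0.3, -0.5, 0.0]
grip_width: 70.2
finger_force: 0.0
at [ 548.6 -303.7  204.1] rot [ 3.140e+00 -1.000e-03 -2.806e+00] shift [-0.05 -0.06  4.47] turn [ 0.02 -0.01  0.01] w 70.2 t 37.0
```

```bash
python3 -m crank '[[[-0.05,-0.06,0.5],[0,0,0],70],[[0,0,0.9],[0,0,0],70],[[0,0,0.9],[0,0,0],70],[[0,0,0.9],[0,0,0],70],[[0,0,0.8],[0,0,0],70],[[0,0,0.45],[0,0,0],70],[[0,0,0],[0,0,0],70],[[0,0,0],[0,0,0],70]]'
python3 -c "
from h import *
plan([550.1,-304.7,92.5],-2.807)"
python3 -m crank '[[[0,0,0],[0,0,0],46],[[0,0,0],[0,0,0],34],[[0,0,0],[0,0,0],34],[[0,0,0],[0,0,0],34],[[0,0,0],[0,0,0],34],[[0,0,0],[0,0,0],34],[[0,0,0],[0,0,0],34]]' 40
python3 -c "
from h import *
plan([606,52.6,190],-2.807)"
```

```text
t: 37.75
ee_pos: [551.2, -305.5, 94.1]
tool_rot: [-3.141, 0.0, -2.806]
force: [0.7, -0.1, -0.2]
grip_width: 70.1
finger_force: 0.0
at [ 551.2 -305.5   94.1] rot [-3.141  0.    -2.806] shift [0.03 0.05 0.06] turn [-0.    0.    0.01] w 70.1 t 37.8
t: 38.45
ee_pos: [551.2, -305.8, 94.7]
tool_rot: [-3.141, 0.001, -2.806]
force: [-0.1, 1.9, 5.5]
grip_width: 39.7
finger_force: 40.7
at [ 551.2 -305.8   94.7] rot [-3.141e+00  1.000e-03 -2.806e+00] shift [-6.79 12.81 -3.82] turn [-0.01  0.01  0.01] w 39.7 t 38.5
```

```bash
python3 -m crank '[[[0,0,-0.3],[0,0,0],34],[[0,0,-0.6],[0,0,0],34],[[0,0,-0.8],[0,0,0],34],[[0,0,-0.8],[0,0,0],34],[[0,0,-0.8],[0,0,0],34],[[-0.2,0.4,-0.5],[0,0,0],34],[[-0.5,0.94,0],[0,0,0],34],[[-0.5,0.94,0],[0,0,0],34],[[-0.5,0.94,0],[0,0,0],34],[[-0.5,0.94,0],[0,0,0],34],[[-0.5,0.94,0],[0,0,0],34],[[-0.5,0.94,0],[0,0,0],34],[[-0.5,0.94,0],[0,0,0],34],[[-0.5,0.94,0],[0,0,0],34],[[-0.5,0.94,0],[0,0,0],34],[[-0.5,0.94,0],[0,0,0],34],[[-0.5,0.94,0],[0,0,0],34],[[-0.5,0.94,0],[0,0,0],34],[[-0.4,0.75,0],[0,0,0],34],[[-0.2,0.38,0],[0,0,0],34]]'
python3 -m crank '[[[0,0,0.5],[0,0,0],34],[[0,0,0.7],[0,0,0],34],[[0,0,0.7],[0,0,0],34],[[0,0,0.7],[0,0,0],34],[[0,0,0.4],[0,0,0],34],[[0,0,0],[0,0,0],34],[[0,0,0],[0,0,0],34]]'
python3 -c "
from h import *
plan([606.7,52.85,88.6],-2.807)"
```

```text
t: 40.45
ee_pos: [605.8, 54.9, 189.1]
tool_rot: [3.141, 0.0, -2.805]
force: [-0.6, -0.0, -2.5]
grip_width: 39.6
finger_force: 40.8
t: 41.15
ee_pos: [606.2, 52.3, 113.9]
tool_rot: [3.142, 0.0, -2.807]
force: [-0.5, 0.2, -1.6]
grip_width: 39.7
finger_force: 40.9
at [606.2  52.3 113.9] rot [ 3.142  0.    -2.807] shift [-0.02  0.02  1.01] turn [0. 0. 0.] w 39.7 t 41.1
```

```bash
python3 -m crank '[[[-0.02,0.02,0.4],[0,0,0],34],[[0,0,0.3],[0,0,0],34],[[0,0,0.15],[0,0,0],34],[[0,0,0.06],[0,0,0],34],[[0,0,0.06],[0,0,0],34],[[0,0,0.02],[0,0,0],34],[[0,0,0],[0,0,0],34],[[0,0,0],[0,0,0],34]]'
python3 -c "
from h import *
plan([606.7,52.85,88.6],-2.807)"
```

```text
t: 41.95
ee_pos: [606.6, 53.3, 89.2]
tool_rot: [-3.142, 0.0, -2.806]
force: [-0.1, 0.4, -2.2]
grip_width: 39.6
finger_force: 41.0
at [606.6  53.3  89.2] rot [-3.142  0.    -2.806] shift [ 0.   -0.02  0.03] turn [-0.  0.  0.] w 39.6 t 42.0
```

```bash
python3 -m crank '[[[0,-0.01,0.04],[0,0,0],34],[[0,0,0],[0,0,0],34],[[0,0,0],[0,0,0],46],[[0,0,0],[0,0,0],70],[[0,0,0],[0,0,0],70],[[0,0,0],[0,0,0],70],[[0,0,0],[0,0,0],70]]'
python3 -c "
from h import *
plan([606.7,52.85,88.6],-2.807)"
python3 -m crank '[[[0,0,-0.3],[0,0,0],70],[[0,0,-0.8],[0,0,0],70],[[0,0,-1],[0,0,0],70],[[0,0,-1],[0,0,0.82],60],[[0,0,-1],[0,0,0.82],60],[[0,0,-0.4],[0,0,0],60]]'
python3 -c "
from h import *
plan([464.9,-303.9,205],-2.978)"
```

```text
t: 42.65
ee_pos: [606.6, 53.1, 88.0]
tool_rot: [3.142, 0.0, -2.807]
force: [-0.2, -0.6, 0.2]
grip_width: 70.0
finger_force: 0.0
at [606.6  53.1  88. ] rot [ 3.142  0.    -2.807] shift [-0.   -0.01 -0.02] turn [0. 0. 0.] w 70.0 t 42.6
t: 43.25
ee_pos: [607.2, 53.1, 203.3]
tool_rot: [-3.141, 0.004, -2.979]
force: [-1.0, -0.1, -0.5]
grip_width: 60.1
finger_force: 0.0
at [607.2  53.1 203.3] rot [-3.141  0.004 -2.979] shift [  7.92 -13.17  -0.09] turn [-0.01  0.03 -0.01] w 60.1 t 43.2
```

```bash
python3 -m crank '[[[0.3,-0.4,0],[0,0,0],60],[[0.58,-0.97,0],[0,0,0],60],[[0.58,-0.97,0],[0,0,0],60],[[0.58,-0.97,0],[0,0,0],60],[[0.58,-0.97,0],[0,0,0],60],[[0.58,-0.97,0],[0,0,0],60],[[0.58,-0.97,0],[0,0,0],60],[[0.58,-0.97,0],[0,0,0],60],[[0.58,-0.97,0],[0,0,0],60],[[0.58,-0.97,0],[0,0,0],60],[[0.58,-0.97,0],[0,0,0],60],[[0.58,-0.97,0],[0,0,0],60],[[0.58,-0.97,0],[0,0,0],60],[[0.58,-0.97,0],[0,0,0],60],[[0.08,-0.16,0],[0,0,0],60],[[0,0,0],[0,0,0],60],[[0,0,0],[0,0,0],60],[[0,0,0],[0,0,0],60]]'
python3 -c "
from h import *
plan([464.9,-303.9,111.2],-2.978)"
```

```text
t: 45.05
ee_pos: [464.9, -303.1, 200.3]
tool_rot: [3.141, -0.0, -2.977]
force: [-1.1, 1.1, -0.2]
grip_width: 60.1
finger_force: 0.0
at [ 464.9 -303.1  200.3] rot [ 3.141 -0.    -2.977] shift [ 0.   -0.04  3.56] turn [ 0.01 -0.    0.01] w 60.1 t 45.0
```

```bash
python3 -m crank '[[[0,-0.03,0.5],[0,0,0],60],[[0,0,0.9],[0,0,0],60],[[0,0,0.9],[0,0,0],60],[[0,0,0.8],[0,0,0],60],[[0,0,0.4],[0,0,0],60],[[0,0,0.06],[0,0,0],60],[[0,0,0],[0,0,0],60],[[0,0,0],[0,0,0],60]]'
python3 -c "
from h import *
plan([464.9,-303.9,111.2],-2.978)"
python3 -m crank '[[[0,0,0],[0,0,0],36],[[0,0,0],[0,0,0],22],[[0,0,0],[0,0,0],22],[[0,0,0],[0,0,0],22],[[0,0,0],[0,0,0],22],[[0,0,0],[0,0,0],22],[[0,0,0],[0,0,0],22]]' 40
python3 -c "
from h import *
plan([627.8,-79.1,205],-2.978)"
```

```text
t: 45.85
ee_pos: [465.2, -304.8, 112.3]
tool_rot: [-3.141, 0.001, -2.978]
force: [0.3, -0.6, 0.5]
grip_width: 60.0
finger_force: 0.0
at [ 465.2 -304.8  112.3] rot [-3.141e+00  1.000e-03 -2.978e+00] shift [0.01 0.04 0.04] turn [-0.01  0.01 -0.  ] w 60.0 t 45.9
t: 46.55
ee_pos: [465.0, -304.8, 112.2]
tool_rot: [-3.141, 0.001, -2.978]
force: [-1.0, 2.1, 6.9]
grip_width: 27.1
finger_force: 39.1
at [ 465.  -304.8  112.2] rot [-3.141e+00  1.000e-03 -2.978e+00] shift [-7.89  7.85 -3.71] turn [-0.01  0.01 -0.  ] w 27.1 t 46.5
```

```bash
python3 -m crank '[[[0,0,-0.3],[0,0,0],22],[[0,0,-0.6],[0,0,0],22],[[0,0,-0.8],[0,0,0],22],[[0,0,-0.8],[0,0,0],22],[[0,0,-0.8],[0,0,0],22],[[-0.4,0.4,-0.4],[0,0,0],22],[[-0.8,0.8,0],[0,0,0],22],[[-0.8,0.8,0],[0,0,0],22],[[-0.8,0.8,0],[0,0,0],22],[[-0.8,0.8,0],[0,0,0],22],[[-0.8,0.8,0],[0,0,0],22],[[-0.8,0.8,0],[0,0,0],22],[[-0.8,0.8,0],[0,0,0],22],[[-0.8,0.8,0],[0,0,0],22],[[-0.7,0.65,0],[0,0,0],22],[[-0.4,0.4,0],[0,0,0],22],[[0,0,0.5],[0,0,0],22],[[0,0,0.7],[0,0,0],22],[[0,0,0.7],[0,0,0],22],[[0,0,0.7],[0,0,0],22]]'
python3 -m crank '[[[0,0,0.4],[0,0,0],22],[[0,0,0],[0,0,0],22],[[0,0,0],[0,0,0],22],[[0,0,0],[0,0,0],22]]'
python3 -c "
from h import *
plan([628,-79.2,106.4],-2.978)"
```

```text
t: 48.55
ee_pos: [626.9, -79.5, 137.6]
tool_rot: [3.141, -0.001, -2.979]
force: [0.5, 0.6, -3.2]
grip_width: 26.6
finger_force: 39.7
t: 48.95
ee_pos: [628.1, -79.2, 129.8]
tool_rot: [-3.141, 0.001, -2.978]
force: [-0.3, -0.7, -2.4]
grip_width: 26.9
finger_force: 39.7
at [628.1 -79.2 129.8] rot [-3.141e+00  1.000e-03 -2.978e+00] shift [ 0.   -0.    0.94] turn [-0.    0.01 -0.  ] w 26.9 t 49.0
```

```bash
python3 -m crank '[[[0,0,0.4],[0,0,0],22],[[0,0,0.3],[0,0,0],22],[[0,0,0.12],[0,0,0],22],[[0,0,0.06],[0,0,0],22],[[0,0,0.04],[0,0,0],22],[[0,0,0],[0,0,0],22],[[0,0,0],[0,0,0],22]]'
python3 -c "
from h import *
plan([628,-79.2,106.2],-2.978)"
```

```text
t: 49.65
ee_pos: [627.9, -79.0, 106.2]
tool_rot: [-3.142, 0.001, -2.978]
force: [-0.2, -0.1, -0.3]
grip_width: 27.0
finger_force: 39.8
at [627.9 -79.  106.2] rot [-3.142e+00  1.000e-03 -2.978e+00] shift [-0.   -0.01  0.  ] turn [-0.  0. -0.] w 27.0 t 49.6
```

Now release the bottle, lift clear and go for the jar.

```bash
python3 -m crank '[[[0,0,0.01],[0,0,0],22],[[0,0,0],[0,0,0],35],[[0,0,0],[0,0,0],60],[[0,0,0],[0,0,0],60],[[0,0,0],[0,0,0],60],[[0,0,0],[0,0,0],60],[[0,0,-0.3],[0,0,0],60],[[0,0,-0.8],[0,0,0],60],[[0,0,-1],[0,0,0],60],[[0,0,-1],[0,0,0],60],[[0,0,-0.9],[0,0,0],60]]'
python3 -c "
from h import *
plan([380.3,-304.2,205],-2.978)"
```

```text
t: 50.75
ee_pos: [627.8, -79.0, 207.6]
tool_rot: [-3.141, 0.001, -2.978]
force: [0.9, -0.1, 0.3]
grip_width: 60.0
finger_force: 0.0
at [627.8 -79.  207.6] rot [-3.141e+00  1.000e-03 -2.978e+00] shift [11.24 -7.28  0.1 ] turn [-0.    0.01 -0.  ] w 60.0 t 50.8
```

```bash
python3 -m crank '[[[0.4,-0.3,0],[0,0,0],85],[[0.94,-0.6,0],[0,0,0],85],[[0.94,-0.6,0],[0,0,0],85],[[0.94,-0.6,0],[0,0,0],85],[[0.94,-0.6,0],[0,0,0],85],[[0.94,-0.6,0],[0,0,0],85],[[0.94,-0.6,0],[0,0,0],85],[[0.94,-0.6,0],[0,0,0],85],[[0.94,-0.6,0],[0,0,0],85],[[0.94,-0.6,0],[0,0,0],85],[[0.94,-0.6,0],[0,0,0],85],[[0.94,-0.6,0],[0,0,0],85],[[0.5,-0.38,0],[0,0,0],85],[[0,0,0.4],[0,0,0],85],[[0,0,0],[0,0,0],85],[[0,0,0],[0,0,0],85],[[0,0,0],[0,0,0],85]]'
python3 -c "
from h import *
plan([380.3,-304.2,104.2],-2.978)"
```

```text
t: 52.45
ee_pos: [380.6, -303.7, 195.7]
tool_rot: [3.141, -0.0, -2.977]
force: [-0.3, 0.6, -1.0]
grip_width: 84.9
finger_force: 0.0
at [ 380.6 -303.7  195.7] rot [ 3.141 -0.    -2.977] shift [ 0.01 -0.02  3.66] turn [ 0.   -0.    0.01] w 84.9 t 52.5
```

```bash
python3 -m crank '[[[0.01,-0.02,0.5],[0,0,0],85],[[0,0,0.9],[0,0,0],85],[[0,0,0.9],[0,0,0],85],[[0,0,0.8],[0,0,0],85],[[0,0,0.5],[0,0,0],85],[[0,0,0.06],[0,0,0],85],[[0,0,0],[0,0,0],85],[[0,0,0],[0,0,0],85]]'
python3 -c "
from h import *
plan([380.3,-304.2,104.2],-2.978)"
python3 -m crank '[[[0,0,0],[0,0,0],70],[[0,0,0],[0,0,0],56],[[0,0,0],[0,0,0],56],[[0,0,0],[0,0,0],56],[[0,0,0],[0,0,0],56],[[0,0,0],[0,0,0],56],[[0,0,0],[0,0,0],56]]' 40
python3 -c "
from h import *
plan([550.3,-26.6,205],-2.978)"
```

```text
t: 53.25
ee_pos: [380.4, -304.8, 105.0]
tool_rot: [-3.141, 0.001, -2.978]
force: [-0.1, 0.9, 0.2]
grip_width: 85.5
finger_force: 0.0
at [ 380.4 -304.8  105. ] rot [-3.141e+00  1.000e-03 -2.978e+00] shift [-0.    0.03  0.03] turn [-0.01  0.01  0.  ] w 85.5 t 53.2
t: 53.95
ee_pos: [380.2, -304.8, 105.0]
tool_rot: [-3.141, 0.001, -2.978]
force: [-0.7, 1.9, 6.4]
grip_width: 60.6
finger_force: 42.2
at [ 380.2 -304.8  105. ] rot [-3.141e+00  1.000e-03 -2.978e+00] shift [-8.53  9.87 -4.  ] turn [-0.01  0.01 -0.  ] w 60.6 t 54.0
```

```bash
python3 -m crank '[[[0,0,-0.3],[0,0,0],56],[[0,0,-0.6],[0,0,0],56],[[0,0,-0.8],[0,0,0],56],[[0,0,-0.8],[0,0,0],56],[[0,0,-0.8],[0,0,0],56],[[-0.4,0.4,-0.6],[0,0,0],56],[[-0.8,0.93,0],[0,0,0],56],[[-0.8,0.93,0],[0,0,0],56],[[-0.8,0.93,0],[0,0,0],56],[[-0.8,0.93,0],[0,0,0],56],[[-0.8,0.93,0],[0,0,0],56],[[-0.8,0.93,0],[0,0,0],56],[[-0.8,0.93,0],[0,0,0],56],[[-0.8,0.93,0],[0,0,0],56],[[-0.8,0.93,0],[0,0,0],56],[[-0.6,0.7,0],[0,0,0],56],[[-0.33,0.4,0],[0,0,0],56],[[0,0,0],[0,0,0],56],[[0,0,0],[0,0,0],56],[[0,0,0],[0,0,0],56]]'
python3 -c "
from h import *
plan([550.5,-26.2,99.4],-2.978)"
```

```text
t: 55.95
ee_pos: [549.8, -27.5, 201.9]
tool_rot: [3.142, -0.0, -2.979]
force: [0.3, -0.7, -2.4]
grip_width: 60.7
finger_force: 44.6
at [549.8 -27.5 201.9] rot [ 3.142 -0.    -2.979] shift [-0.04  0.04  4.1 ] turn [ 0.   -0.   -0.01] w 60.7 t 56.0
```

```bash
python3 -m crank '[[[-0.03,0.04,0.5],[0,0,0],56],[[0,0,0.8],[0,0,0],56],[[0,0,0.8],[0,0,0],56],[[0,0,0.7],[0,0,0],56],[[0,0,0.5],[0,0,0],56],[[0,0,0.3],[0,0,0],56],[[0,0,0.2],[0,0,0],56],[[0,0,0.1],[0,0,0],56],[[0,0,0],[0,0,0],56],[[0,0,0],[0,0,0],56],[[0,0,0],[0,0,0],56]]'
python3 -c "
from h import *
plan([550.5,-26.2,98.8],-2.978)"
```

```text
t: 57.05
ee_pos: [551.0, -25.5, 104.7]
tool_rot: [-3.141, 0.001, -2.978]
force: [0.5, -0.1, -3.3]
grip_width: 60.7
finger_force: 44.7
at [551.  -25.5 104.7] rot [-3.141e+00  1.000e-03 -2.978e+00] shift [ 0.03 -0.02  0.24] turn [-0.    0.01 -0.  ] w 60.7 t 57.0
```

```bash
python3 -m crank '[[[0.02,-0.02,0.1],[0,0,0],56],[[0,0,0.08],[0,0,0],56],[[0,0,0.04],[0,0,0],56],[[0,0,0],[0,0,0],56],[[0,0,0],[0,0,0],56]]'
python3 -c "
from h import *
plan([550.5,-26.2,98.8],-2.978)"
python3 -m crank '[[[0,0,0.02],[0,0,0],56],[[0,0,0],[0,0,0],56],[[0,0,0],[0,0,0],70],[[0,0,0],[0,0,0],85],[[0,0,0],[0,0,0],85],[[0,0,0],[0,0,0],85],[[0,0,0],[0,0,0],85]]'
python3 -c "
from h import *
plan([550.5,-26.2,98.8],-2.978)"
python3 -m crank '[[[0,0,-0.3],[0,0,0],85],[[0,0,-0.8],[0,0,0],85],[[0,0,-1],[0,0,0],85],[[0,0,-1],[0,0,0],85],[[0,0,-1],[0,0,0],85],[[-0.6,0,-1],[0,0,0],85],[[-0.8,0,-1],[0,0,0],85],[[-0.8,0,-1],[0,0,0],85],[[-0.8,0.5,-1],[0,0,0],85],[[0,0.3,-1],[0,0,0],85],[[0,0,-0.3],[0,0,0],85],[[0,0,0],[0,0,0],85],[[0,0,0],[0,0,0],85]]'
python3 -c "
from h import *
c=snap('wrist','pics/w10.png');snap('scene','pics/s10.png');plan([622.5,-8.3,335],-2.962)
for n,z,p in(('jar',121,(550.6,-26)),('bottle',131,(627.2,-77.7)),('can',114,(606.3,53)),('cancap',124,(617.4,55.9))): print(n,w2px(c,[*p,z]).round(1))
cv2.imwrite('pics/crop10.png',cv2.resize(c['image'][75:245,205:440],None,fx=3.4,fy=3.4,interpolation=cv2.INTER_CUBIC))"
```

```text
t: 57.55
ee_pos: [550.6, -26.0, 99.1]
tool_rot: [-3.142, 0.001, -2.978]
force: [-0.6, 1.2, 5.2]
grip_width: 60.6
finger_force: 45.3
at [550.6 -26.   99.1] rot [-3.142e+00  1.000e-03 -2.978e+00] shift [ 0.   -0.01  0.01] turn [-0.    0.01 -0.  ] w 60.6 t 57.5
t: 58.25
ee_pos: [550.4, -26.1, 98.2]
tool_rot: [3.141, -0.0, -2.978]
force: [-0.6, 0.3, 0.5]
grip_width: 85.0
finger_force: 0.0
at [550.4 -26.1  98.2] rot [ 3.141 -0.    -2.978] shift [-0.   -0.   -0.02] turn [ 0. -0. -0.] w 85.0 t 58.2
t: 59.55
ee_pos: [620.6, 5.4, 332.3]
tool_rot: [3.141, -0.001, -2.979]
force: [-0.1, -0.8, 0.3]
grip_width: 85.2
finger_force: 0.0
at [620.7   5.4 332.1] rot [ 3.141e+00 -2.000e-03 -2.979e+00] shift [ 0.02 -0.55 -0.12] turn [ 0.01 -0.02 -0.16] w 85.1 t 59.6
jar [298.5 131.5]
bottle [231.  207.5]
can [371.  204.1]
cancap [372.9 218. ]
```

View pics/crop10.png

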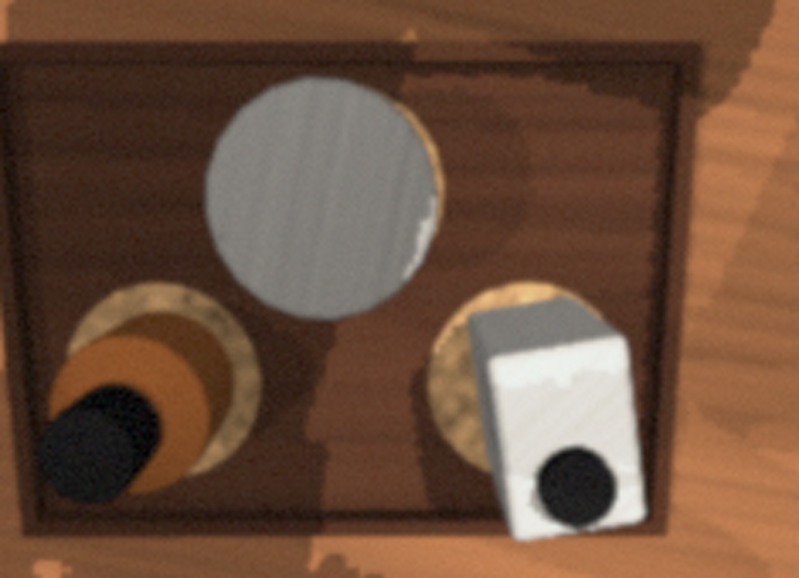

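```bash
python3 - <<'E'
from h import *
c=np.load("pics/w10.npz")
m=lambda u,v,z: px2w(c,205+u/3.4,75+v/3.4,z)[:2].round(1)
print("rimTR",m(703,44,22),"rimBR",m(665,535,22),"BL",m(22,533,22),"jar",m(322,198,121),"bottle",m(90,452,131),"can",np.mean([m(*p,114) for p in[(490,355),(627,337),(647,520),(520,540)]],0),"cap",m(577,487,124))
E
```

```text
rimTR [487.4  87.1] rimBR [653.8 113.8] BL [ 691.6 -122.3] jar [551.9 -24.7] bottle [627.6 -77.3] can [606.375  55.025] cap [617.3  57.6]
```

View pics/s10.png

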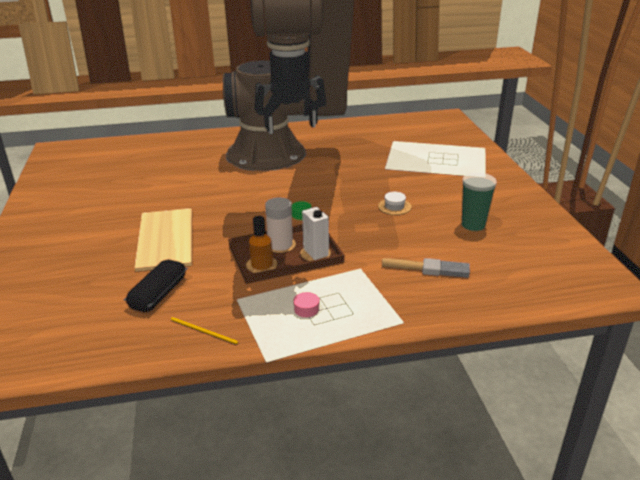

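The jar (278,225), bottle (260,245) and can (315,235) are upright on their pads, about 2 mm or less from their first measured positions. The tin is on the mat (395,202), and the tumbler, case and brush look unmoved. Handing in.

```bash
python3 -c "
from rig import env
print(env.hand_in())"
```

```text
the job is handed in; nothing more can be done
None
```

The job is handed in at about 60 s of the 152 s allowed: the tin is within 1 mm of the mat's centre, the jar, bottle and can are upright on their original spots to within about 2 mm by camera, and the tumbler, glasses case and brush were left alone.

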